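Make up two repair kits at the electronics bench

TASK

Make up two repair kits from the stock on the bench: the heat sink and the reel of solder with red flanges go in the blue tray, the cooling fan and the reel with green flanges in the yellow tray, one thing to a compartment, either way round. Set each down upright and flat on the tray's floor, without dropping it, and leave the white reel and the capacitor where they stand.

Things in the scene. Friction and masses are not known exactly. Their poses are not given: they have to be found in the camera images.
- blue_tray: Blue plastic tray for one kit, fixed to the bench, 164 x 84 mm, 12 mm high, floor 4 mm thick, walls and divider 4 mm. Its x axis runs along its length; a divider across the middle makes two equal 76 x 76 mm compartments, centred 40 mm either way along x from the tray's origin. Origin: centre of its underside, z up. May be on the left or the right.
- yellow_tray: Yellow plastic tray for one kit, fixed to the bench, 164 x 84 mm, 12 mm high, floor 4 mm thick, walls and divider 4 mm. Its x axis runs along its length; a divider across the middle makes two equal 76 x 76 mm compartments, centred 40 mm either way along x from the tray's origin. Origin: centre of its underside, z up. May be on the left or the right.
- heat_sink: Bare aluminium heat sink, 44 mm (x, along the fins) x 40 mm (y, across the 8 upright fins) x 36 mm high, about 90 g. Origin: centre of its underside, z up; starts upright.
- red_reel: Reel of solder with red flanges, upright cylinder 46 mm in diameter, 40 mm high, fully wound, about 120 g. Origin: centre of its underside, z up; starts upright.
- fan: Small black square cooling fan with grey blades on top, lying flat, 40 x 40 mm, 28 mm high, about 60 g; x and y along its sides. Origin: centre of its underside, z up; starts upright.
- green_reel: Reel of solder with green flanges, upright cylinder 46 mm in diameter, 40 mm high, fully wound, about 120 g. Origin: centre of its underside, z up; starts upright.
- white_reel: Reel of copper wire with white flanges, upright cylinder 46 mm in diameter, 40 mm high; belongs to no kit, stays where it is. Origin: centre of its underside, z up; starts upright.
- capacitor: Large can capacitor, dark navy-blue sleeve, silver top, upright cylinder 35 mm in diameter, 50 mm high; belongs to no kit, stays where it is. Origin: centre of its underside, z up; starts upright.
Not all that is in view belongs to the job. What is meant by the yellow_tray is not orange, pink or turquoise, and is the larger of those in its own colour.

How it is judged (in metres and radians):
At the end, for the whole second after the job is handed in: Each kit part in its tray, one to a compartment: within 17 mm along and 20 mm across the tray of the compartment centre, underside under 7 mm above the tray's, tilt under 0.12 rad, released, under 0.02 m/s. White reel and capacitor within 25 mm of their start, tilt under 0.12 rad (((x of heat_sink in the frame of blue_tray between 0.023 and 0.057 m and y of heat_sink in the frame of blue_tray between -0.02 and 0.02 m and z of heat_sink in the frame of blue_tray between 0 and 0.007 m and x of red_reel in the frame of blue_tray between -0.057 and -0.023 m and y of red_reel in the frame of blue_tray between -0.02 and 0.02 m and z of red_reel in the frame of blue_tray between 0 and 0.007 m) or (x of heat_sink in the frame of blue_tray between -0.057 and -0.023 m and y of heat_sink in the frame of blue_tray between -0.02 and 0.02 m and z of heat_sink in the frame of blue_tray between 0 and 0.007 m and x of red_reel in the frame of blue_tray between 0.023 and 0.057 m and y of red_reel in the frame of blue_tray between -0.02 and 0.02 m and z of red_reel in the frame of blue_tray between 0 and 0.007 m)) and ((x of fan in the frame of yellow_tray between 0.023 and 0.057 m and y of fan in the frame of yellow_tray between -0.02 and 0.02 m and z of fan in the frame of yellow_tray between 0 and 0.007 m and x of green_reel in the frame of yellow_tray between -0.057 and -0.023 m and y of green_reel in the frame of yellow_tray between -0.02 and 0.02 m and z of green_reel in the frame of yellow_tray between 0 and 0.007 m) or (x of fan in the frame of yellow_tray between -0.057 and -0.023 m and y of fan in the frame of yellow_tray between -0.02 and 0.02 m and z of fan in the frame of yellow_tray between 0 and 0.007 m and x of green_reel in the frame of yellow_tray between 0.023 and 0.057 m and y of green_reel in the frame of yellow_tray between -0.02 and 0.02 m and z of green_reel in the frame of yellow_tray between 0 and 0.007 m)) and angle between each of heat_sink, red_reel, fan, green_reel, white_reel, capacitor's own z axis and vertical below 0.12 rad and linear speed of each of heat_sink, red_reel, fan, green_reel below 0.02 m/s and contact force between each of heat_sink, red_reel, fan, green_reel and the fingers below 0.05 N and distance of each of white_reel, capacitor from where it was at the start of the episode below 0.025 m); the robot touches nothing.
It fails at once if a kit part is dropped: it falls free of the fingers at more than 0.7 m/s (a drop of about 25 mm) ((linear speed of heat_sink above 0.7 m/s and contact force between heat_sink and the fingers below 0.05 N) or (linear speed of red_reel above 0.7 m/s and contact force between red_reel and the fingers below 0.05 N) or (linear speed of fan above 0.7 m/s and contact force between fan and the fingers below 0.05 N) or (linear speed of green_reel above 0.7 m/s and contact force between green_reel and the fingers below 0.05 N)).
It fails at once if the white reel or the capacitor is moved by more than 40 mm (distance of any of white_reel, capacitor from where it was at the start of the episode above 0.04 m).
It also fails if it takes over 102 s, if anything falls off the work surface, if the arm or the gripper's body presses on something with over 40 N, if the wrist force passes 120 N, or if a joint passes its speed limit or range.

ROBOT

A 6-joint arm with a two-finger parallel gripper is mounted at the origin on the work surface. World frame = base frame: x ahead of the robot, y to its left, z up, the work surface at z = 0. Lengths are in mm, angles in rad, forces in N, time in s.
With the tool pointing down it reaches from about 425 to 950 mm from the base axis. Payload 14.7 kg.
Tool frame: the origin (TCP) lies at the very end of the fingers, on their centre line; the grasp point (between the pads) lies robot.grip_point_offset behind it (robot.grip_point_offset is the distance from the TCP to the grasp point, in mm); z points along the fingers, y is the direction in which the jaws open and shut (so a half turn about z gives the same grasp; the last joint's range is limited). The gripper opens to 85 mm and grips with 20 to 120 N. Pads are 22 mm wide; open, the fingers measure 114 mm over their backs; the gripper's body (76 mm by 85 mm) begins 54 mm behind the grasp point. The pads swing forward as they close: fully open they stand 13 mm farther back than shut.
Start: joints at [-1.256, 0.48, 1.596, -0, 1.065, -0.047], TCP at [230.088, -607.908, 231.297] pointing down, gripper open.
Joint ranges: [-2.75, 2.75], [-0.82, 2.05], [0.23, 2.67], [-1.56, 4.7], [0.09, 2.69], [-2.92, 2.92]. Speed limits (rad/s): [1.89, 1.89, 2.39, 3.01, 3.01, 3.01].

INTERFACE

Orientations are given as [roll, pitch, yaw] about the fixed x, y, z axes, in that order (R = Rz(yaw) Ry(pitch) Rx(roll)).
In Python, from station import robot gives the robot as it stands.
- The arm moves only by the shell command python3 -m jog 'ROWS' [FORCE]. ROWS is JSON, a list of rows, each an object with "xyz": the shift along the tool's x, y, z in cm, a list of three; "twist": the turn about the tool's z in degrees; "claw": the opening, from 0 (shut) to 1 (fully open). A call has 1 to 20 rows; each row shifts and turns the commanded pose from where the row before left it, along the tool's axes as they then stand; what a row does not reach is not made up. A row lasts 1/8 s, in which the tool goes at most 62.5 mm and 10.7 degrees, less where a joint would pass 70% of its speed; a pose out of reach is approached as far as the arm can. A call is refused whole if a number of a shift passes 6.25 or a number of a turn 10.7, either way. A call with a gripper value outside its range is refused whole. The fingers move at their own pace and stop on an object; FORCE is the grip in N (left out, the last holds). Time passes only in rows, so rows that do not move let the fingers close. It gives the time, the measured TCP pose, the force and the opening at its end, in the units of the state.
- robot.observe(): the state, without advancing time (a new reading comes with each control period).
- robot.read_camera(name): name is "scene" or "top" or "wrist"; returns a dict with "frame" (400x640x3 uint8, red, green, blue), "camera_matrix" (3x3 intrinsics, pixels), "k1" (the pictures are not rectified: a ray, as slopes to the right and down, at radius r is drawn at 1 + k1 r^2 times it, then the intrinsics apply), "rvec" (rotation vector, rad) and "tvec" (3), from world to camera coordinates, as OpenCV has them; the wrist camera has in their place "hand_eye" (4x4, takes a point from camera to tool coordinates, whose origin is the TCP and whose axes are the flange's). Camera axes: x right, y down, z forward; pixel columns grow to the right and rows downward; lengths in mm; the calibration is good to about 2 mm. A picture is of the moment at which its call begins: read the wrist's pose just before it. There is no depth.
- robot.finish_job(): hands the job in, once; it reports no verdict.
The state is a dict: "t": time; "joints": joint angles; "qd": joint speeds; "joint_efforts": joint torques, N m; "position": TCP position; "orientation": TCP orientation; "wrist_force": force on the tool from outside, world axes, zero at the start; "torque": the same for the moment, N m; "opening": finger opening in mm.
Only numpy, scipy, OpenCV 4.12 (cv2) and the standard library are available. Lean on these libraries where they do the work, as an engineer would, in place of code of your own. Each camera call takes 0.05 s, during which the arm holds its last target.

## Working session

There is one attempt and no reset: what is moved stays moved. The work goes in short steps, Python scripts to look and compute and a shell command to move; the robot and the scene stay as the last step left them, time stands still between calls to the robot, and variables do not carry over. Pictures are saved under pics/ and viewed, and the job is handed in when it is done.

```bash
ls; mkdir -p pics; python3 - <<'E'
from station import robot
import cv2
print(robot.observe(), robot.grip_point_offset)
for n in ["scene","top"]:
    c=robot.read_camera(n); cv2.imwrite(f"pics/{n}0.png",c["frame"][:,:,::-1])
    print(n,c["camera_matrix"],c["k1"],c["rvec"],c["tvec"])
c=robot.read_camera("wrist"); cv2.imwrite("pics/wrist0.png",c["frame"][:,:,::-1]); print(c["hand_eye"],c["camera_matrix"],c["k1"])
E
```

```text
pics
{'t': 0.0, 'joints': array([-1.25562295e+00,  4.80812882e-01,  1.59690404e+00,  3.31021244e-05,
        1.06511717e+00, -4.65624544e-02]), 'qd': array([-9.42155846e-04, -2.15538653e-03, -4.94386401e-04,  2.53889482e-05,
        4.93262113e-04,  1.03418991e-03]), 'joint_efforts': array([-2.97928724e-03, -9.50654340e+01, -4.30190313e+01, -2.89231702e-04,
        1.19741537e-02,  1.63027948e-05]), 'position': array([ 229.95088823, -607.49904648,  230.67346032]), 'orientation': array([-3.14035391e+00, -8.66912857e-05,  3.61719726e-01]), 'wrist_force': array([-1.11291917, -0.09099373, -0.35506334]), 'torque': array([-0.02426797,  0.00641988,  0.05420367]), 'opening': 85.48906714154582} 18.700000000000003
scene [[464.6018695    0.         318.38871783]
 [  0.         464.6018695  199.93106326]
 [  0.           0.           1.        ]] -0.05255765433395553 [ 2.13110359  0.88897869 -0.41729253] [-373.24114434 -109.71848715 1438.87636292]
top [[506.20393487   0.         320.59516765]
 [  0.         506.20393487 202.62897197]
 [  0.           0.           1.        ]] -0.03395823157650474 [ 2.1218869  -2.13588634  0.15222693] [ 122.12995564  423.083983   1634.04491564]
[[ 9.69827929e-04 -9.61150734e-01 -2.76022329e-01  6.87688201e+01]
 [ 9.99999500e-01  9.99414853e-04  3.34723841e-05 -8.68419967e-02]
 [ 2.43688809e-04 -2.76022223e-01  9.61151223e-01 -1.42563236e+02]
 [ 0.00000000e+00  0.00000000e+00  0.00000000e+00  1.00000000e+00]] [[293.73064577   0.         319.53318554]
 [  0.         293.73064577 200.09336192]
 [  0.           0.           1.        ]] -0.031927048021797175
```

View pics/scene0.png

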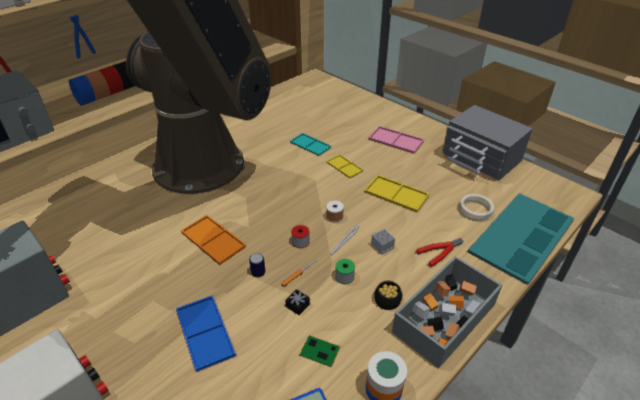

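View pics/top0.png

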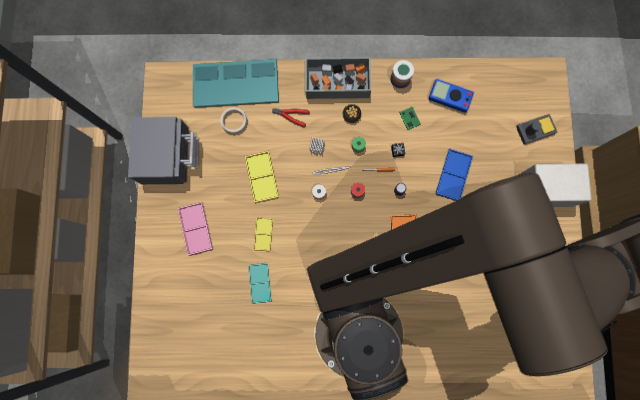

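View pics/wrist0.png

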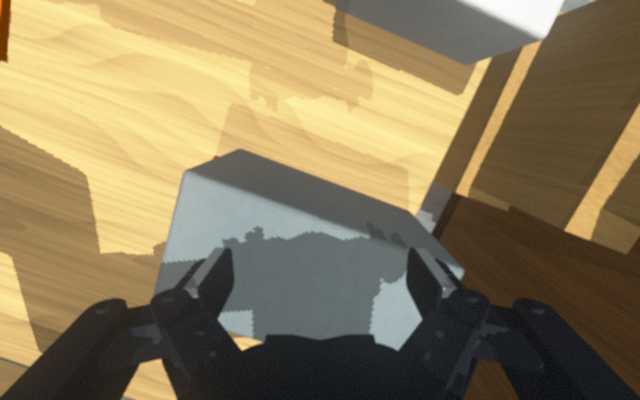

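The top view shows everything:
- Heat sink (317,146)
- Green reel (358,144)
- Fan (398,150)
- White reel (319,191)
- Red reel (358,190)
- Capacitor (400,189)
- Blue tray (454,175)
- Yellow tray (262,177)

Possible mix-ups:
- **Yellow tray:** small yellow tray (263,235), orange tray (403,222), pink tray (196,228), turquoise tray (260,284).
- **Blue tray:** blue multimeter (451,95).
- **Red reel:** red pliers (292,117).
- **Green reel:** green PCB (410,118).
- **Fan:** dark bowl (352,113) or capacitor (400,189).

My choices are the larger yellow tray at (262,177) and the divided blue tray at (454,175).

```bash
cat > h.py <<'E'
import numpy as np, cv2
from station import robot
from scipy.spatial.transform import Rotation as R
def cam(n):
    o=robot.observe(); c=robot.read_camera(n)
    if n=="wrist":
        T=np.eye(4);T[:3,:3]=R.from_euler("xyz",o["orientation"]).as_matrix();T[:3,3]=o["position"]
        c["wc"]=T@c["hand_eye"]
    else:
        M=np.eye(4);M[:3,:3]=cv2.Rodrigues(np.array(c["rvec"],float))[0];M[:3,3]=np.ravel(c["tvec"])
        c["wc"]=np.linalg.inv(M)
    return c
def plane(c,uv,z):
    uv=np.array(uv,float).reshape(-1,1,2)
    n=cv2.undistortPoints(uv,np.array(c["camera_matrix"]),np.array([c["k1"],0,0,0.])).reshape(-1,2)
    d=np.c_[n,np.ones(len(n))]@c["wc"][:3,:3].T; o=c["wc"][:3,3]
    return (o+d*((z-o[2])/d[:,2])[:,None])[:,:2]
def proj(c,P):
    M=np.linalg.inv(c["wc"]); K=np.array(c["camera_matrix"])
    return cv2.projectPoints(np.array(P,float).reshape(-1,1,3),cv2.Rodrigues(M[:3,:3])[0],M[:3,3],K,np.array([c["k1"],0,0,0.]))[0].reshape(-1,2)
def hsv(c): return cv2.cvtColor(c["frame"],cv2.COLOR_RGB2HSV)
def blobs(m,amin=30):
    cs,_=cv2.findContours(m.astype(np.uint8),cv2.RETR_EXTERNAL,cv2.CHAIN_APPROX_NONE)
    return sorted([k for k in cs if cv2.contourArea(k)>amin],key=cv2.contourArea,reverse=True)
E
python3 - <<'E'
from h import *
for n in ["top","scene"]:
    c=cam(n);H=hsv(c);h,s,v=[H[...,i].astype(int) for i in range(3)]
    print(n,"cam at",c["wc"][:3,3].round())
    for nm,m,z in [("blue",(h>105)&(h<120)&(s>150)&(v>80),12),("yellow",(h>26)&(h<33)&(s>150)&(v>100),12),("green",(h>50)&(h<75)&(s>120)&(v>60),40),("red",((h<4)|(h>175))&(s>150)&(v>70),40)]:
        for k in blobs(m,40)[:4]:
            M=cv2.moments(k);uv=[M["m10"]/M["m00"],M["m01"]/M["m00"]]
            w=plane(c,k.reshape(-1,2),z).astype(np.float32)
            r=cv2.minAreaRect(w)
            print(nm,np.round(uv),plane(c,uv,z).round(1),"rect",np.round(r[0],1),np.round(r[1],1),round(r[2],1))
c=cam("top");f=c["frame"]
cv2.imwrite("pics/topcrop.png",cv2.resize(f[120:220,230:480],None,fx=3.2,fy=3.2,interpolation=2)[:,:,::-1])
c=cam("scene");f=c["frame"]
cv2.imwrite("pics/scenecrop.png",cv2.resize(f[150:370,170:440],None,fx=2.7,fy=2.7,interpolation=2)[:,:,::-1])
E
```

```text
top cam at [ 156.   89. 1683.]
blue [454. 175.] [[ 518.7 -328.9]] rect [ 519.4 -329.2] [ 82.  161.9] 71.8
blue [457.  97.] [[ 793.7 -352.3]] rect [ 803.3 -333.2] [138.2  73.7] 68.9
green [410. 118.] [[ 708.7 -184. ]] rect [ 709.3 -182.1] [63.7 44.5] 23.4
green [359. 143.] [[622.9  -9.8]] rect [622.4  -9.4] [36.1 38.7] 63.2
red [293. 115.] [[724.9 210.1]] rect [724.8 209. ] [87.3 57. ] 73.5
red [358. 189.] [[466.8  -3.6]] rect [467.7  -4.4] [39.6 40.4] 89.1
scene cam at [1097. -552.  845.]
blue [205. 333.] [[ 532.8 -334.2]] rect [ 527.1 -331.7] [ 81.2 165.6] 71.7
blue [80. 81.] [[-835.   -26.3]] rect [-829.2  -26. ] [46.7 85.3] 81.1
blue [311. 394.] [[ 783.6 -268.4]] rect [ 780.9 -271.7] [61.2 19.7] 45.3
green [320. 351.] [[ 742.4 -204.7]] rect [ 741.7 -204.4] [64.7 45.7] 22.7
green [345. 266.] [[628.3 -10.5]] rect [627.3  -9.8] [39.2 42.8] 43.8
red [438. 251.] [[751.7 182. ]] rect [752.9 181.9] [89.2 56.9] 72.6
red [111.  74.] [[-731.9   68. ]] rect [-732.1   69.3] [ 54.7 161. ] 78.7
red [300. 231.] [[471.8  -5.3]] rect [471.8  -5.1] [40.1 39.1] 45.2
red [101. 388.] [[ 517.1 -547.4]] rect [ 516.9 -547.1] [23.8 13.2] 0.5
```

View pics/topcrop.png

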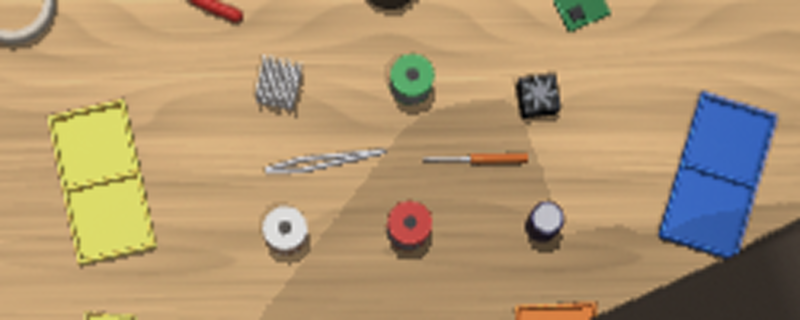

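View pics/scenecrop.png

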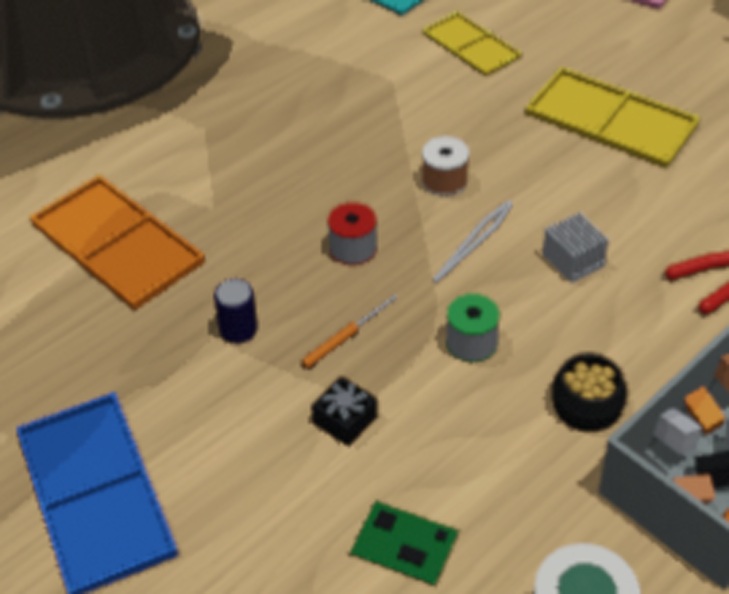

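The close crops confirm the choices. The larger yellow tray is on the left, and the blue tray is on the right with its long side turned about 72°. The reels, fan and heat sink are all where I listed them. Next I need the yellow tray, fan and heat sink poses.

```bash
python3 - <<'E'
from h import *
for n,box in [("top",dict(y=(235,140,290,215),fan=(385,138,412,163),hs=(305,135,330,160),white=(308,182,332,202),cap=(390,180,410,200))),("scene",dict(y=(355,165,440,220),fan=(280,285,315,318),hs=(366,226,400,256)))]:
    c=cam(n);H=hsv(c);h,s,v=[H[...,i].astype(int) for i in range(3)]
    for nm,(x0,y0,x1,y1) in box.items():
        B=np.zeros(h.shape,bool);B[y0:y1,x0:x1]=1
        m={"y":(h>22)&(h<36)&(s>110)&(v>110),"fan":(v<75)|((s<60)),"hs":(s<45),"white":(s<45)&(v>120),"cap":(s<60)}[nm]
        m=(m&B)
        if nm=="y": print(H[165,255] if n=="top" else H[190,390])
        z=dict(y=12,fan=28,hs=36,white=40,cap=50)[nm]
        for k in blobs(m,40)[:2]:
            w=plane(c,k.reshape(-1,2),z).astype(np.float32); r=cv2.minAreaRect(w)
            M=cv2.moments(k);uv=[M["m10"]/M["m00"],M["m01"]/M["m00"]]
            print(n,nm,np.round(uv),plane(c,uv,z).round(1),"rect",np.round(r[0],1),np.round(r[1],1),round(r[2],1))
E
```

```text
[ 30 134 221]
top y [261. 177.] [[518.7 319.7]] rect [519.7 319.6] [166.1  84.4] 12.8
top fan [398. 150.] [[ 603.2 -141.1]] rect [ 603.2 -140.9] [43.1 41.7] 7.6
top hs [316. 146.] [[616.9 132.4]] rect [618.8 132. ] [42.1 50.9] 77.7
top white [319. 191.] [[462.2 125.9]] rect [462.1 126. ] [43.  40.3] 89.5
top cap [401. 188.] [[ 468.8 -143.7]] rect [ 467.5 -141.7] [34.8 34.1] 7.8
[ 26 189 189]
scene y [397. 192.] [[526.4 318.7]] rect [523.5 319.7] [166.4  88.5] 12.8
scene y [358. 169.] [[376.8 318.7]] rect [378.8 320.1] [21.1 45.8] 41.9
scene fan [297. 302.] [[ 618.7 -150.3]] rect [ 618.  -149.6] [48.4 50.3] 7.3
scene hs [383. 241.] [[635.7 117.3]] rect [635.2 117.9] [60.4 66.3] 75.7
```

```bash
python3 -m jog '[{"xyz":[0,0,-4],"claw":1},{"xyz":[3.97,-4.35,0]},{"xyz":[3.97,-4.35,0]},{"xyz":[3.97,-4.35,0]},{"xyz":[3.97,-4.35,0]},{"xyz":[3.97,-4.35,0]},{"xyz":[3.97,-4.35,0]},{"xyz":[3.97,-4.35,0]},{"xyz":[3.97,-4.35,0]},{"xyz":[3.97,-4.35,0]},{"xyz":[3.97,-4.35,0]},{"xyz":[3.97,-4.35,0]},{"twist":-10.2,"xyz":[0,0,3]},{"twist":-10.2,"xyz":[0,0,3]},{"twist":-10.2},{"twist":-10.2},{"twist":-10.2},{"twist":0}]' 40
cat > look.py <<'E'
import sys
from h import *
n=sys.argv[1]; o=robot.observe(); c=cam("wrist"); cv2.imwrite(f"pics/{n}.png",c["frame"][:,:,::-1])
np.savez(f"{n}.npz",**{k:v for k,v in c.items()})
print(o["position"].round(1),np.degrees(o["orientation"]).round(2),round(o["opening"],1),o["joints"].round(2),o["wrist_force"].round(1))
E
python3 look.py w1
```

```text
[ 230.1 -607.9  231.2] [-179.99    0.     20.73] 85.7 [-1.26  0.48  1.6  -0.    1.07 -0.05] [0.7 0.8 0.4]invalid input at $[0]: expected keys xyz, twist, claw
```

```bash
python3 -m jog '[{"xyz":[0,0,-4],"twist":0,"claw":1},{"xyz":[3.97,-4.35,0],"twist":0,"claw":1},{"xyz":[3.97,-4.35,0],"twist":0,"claw":1},{"xyz":[3.97,-4.35,0],"twist":0,"claw":1},{"xyz":[3.97,-4.35,0],"twist":0,"claw":1},{"xyz":[3.97,-4.35,0],"twist":0,"claw":1},{"xyz":[3.97,-4.35,0],"twist":0,"claw":1},{"xyz":[3.97,-4.35,0],"twist":0,"claw":1},{"xyz":[3.97,-4.35,0],"twist":0,"claw":1},{"xyz":[3.97,-4.35,0],"twist":0,"claw":1},{"xyz":[3.97,-4.35,0],"twist":0,"claw":1},{"xyz":[3.97,-4.35,0],"twist":0,"claw":1},{"xyz":[0,0,3],"twist":-10.2,"claw":1},{"xyz":[0,0,3],"twist":-10.2,"claw":1},{"xyz":[0,0,0],"twist":-10.2,"claw":1},{"xyz":[0,0,0],"twist":-10.2,"claw":1},{"xyz":[0,0,0],"twist":-10.2,"claw":1},{"xyz":[0,0,0],"twist":0,"claw":1}]' 40
python3 look.py w1
```

```text
t: 2.75
position: [469.2, -5.8, 211.4]
orientation: [3.141, -0.0, 1.251]
wrist_force: [0.2, 0.2, -0.2]
opening: 85.1
[469.2  -5.8 211.4] [179.99  -0.    71.68] 85.1 [-0.08  0.25  2.02  0.    0.87  0.24] [ 0.2  0.2 -0.2]
```

View pics/w1.png

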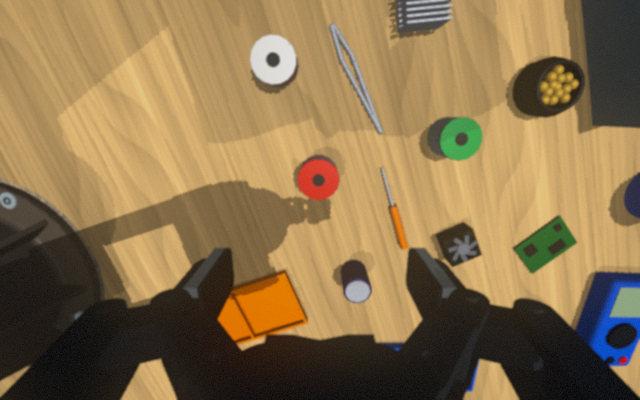

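The wrist view shows the red reel at (319,178), white reel (273,60), green reel (460,138), fan (460,243), capacitor (356,280) and part of the heat sink (425,12). I'll measure them with this calibration.

```bash
cat > meas.py <<'E'
import sys
from h import *
def measure(c):
    H=hsv(c);h,s,v=[H[...,i].astype(int) for i in range(3)]
    out={}
    for nm,m,z in [("red",((h<4)|(h>174))&(s>130)&(v>90),40),("green",(h>50)&(h<75)&(s>120)&(v>100),40),("white",(s<40)&(v>150),40)]:
        for k in blobs(m,500)[:2]:
            w=plane(c,k.reshape(-1,2),z).astype(np.float32); r=cv2.minEnclosingCircle(w); rr=cv2.minAreaRect(w)
            print(nm,cv2.minAreaRect(k)[0],"circle",np.round(r[0],1),"d",round(2*r[1],1),"rect",np.round(rr[0],1),np.round(rr[1],1))
if __name__=="__main__":
    d=np.load(sys.argv[1]+".npz",allow_pickle=True); c={k:d[k] for k in d.files}; measure(c)
    print(proj(c,[[469,-5,40],[604,-142,28],[618,130,36]]).round())
E
python3 meas.py w1
```

```text
red (318.0, 178.5) circle [467.8  -1.7] d 44.2 rect [467.7  -1.9] [43.3 41.5]
green (460.5, 138.5) circle [624.5  -7.8] d 44.4 rect [624.5  -8.1] [42.7 43.8]
green (545.4359741210938, 244.85202026367188) circle [ 699.1 -162.4] d 70.8 rect [ 699.2 -162.6] [60.  41.4]
white (273.0, 59.0) circle [463.1 125.6] d 45.7 rect [463.4 126. ] [43.9 45.4]
white (357.20001220703125, 77.4000015258789) circle [536.6  81.5] d 114.6 rect [537.7  81.7] [ 12.9 114.6]
[[320. 181.]
 [460. 249.]
 [424.   2.]]
```

```bash
python3 -m jog '[{"xyz":[0.23,-0.2,5.5],"twist":0,"claw":1},{"xyz":[0,0,5.5],"twist":0,"claw":1},{"xyz":[0,0,5],"twist":0,"claw":1},{"xyz":[0,0,2.9],"twist":0,"claw":1},{"xyz":[0,0,1],"twist":0,"claw":1},{"xyz":[0,0,0],"twist":0,"claw":0},{"xyz":[0,0,0],"twist":0,"claw":0},{"xyz":[0,0,0],"twist":0,"claw":0},{"xyz":[0,0,0],"twist":0,"claw":0},{"xyz":[0,0,0],"twist":0,"claw":0},{"xyz":[0,0,0],"twist":0,"claw":0}]' 40
python3 look.py w2
```

```text
t: 4.18
position: [468.9, -3.1, 13.7]
orientation: [3.139, -0.001, 1.251]
wrist_force: [-0.8, 0.0, 6.5]
opening: 44.7
[468.9  -3.1  13.7] [ 1.7987e+02 -3.0000e-02  7.1700e+01] 44.7 [-0.07  0.6   2.17  0.    0.37  0.25] [-0.8  0.   6.5]
```

View pics/w2.png

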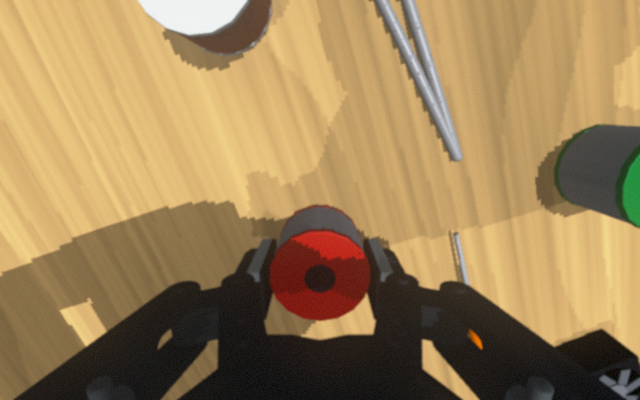

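```bash
python3 -m jog '[{"xyz":[0,0,-3],"twist":0,"claw":0},{"xyz":[0,0,-5],"twist":0,"claw":0},{"xyz":[0,0,-4],"twist":0,"claw":0},{"xyz":[-2.9,1.12,0],"twist":0,"claw":0},{"xyz":[-4.9,1.87,0],"twist":0,"claw":0},{"xyz":[-4.9,1.87,0],"twist":0,"claw":0},{"xyz":[-4.9,1.87,0],"twist":0,"claw":0},{"xyz":[-4.9,1.87,0],"twist":0,"claw":0},{"xyz":[-4.9,1.87,0],"twist":0,"claw":0},{"xyz":[-2,0.74,0],"twist":0,"claw":0},{"xyz":[0,0,0],"twist":0,"claw":0}]' 40
python3 look.py w3
```

```text
t: 5.6
position: [482.2, -318.4, 132.9]
orientation: [3.141, 0.0, 1.25]
wrist_force: [-1.2, 1.1, -2.1]
opening: 45.0
[ 482.2 -318.4  132.9] [1.7995e+02 2.0000e-02 7.1610e+01] 45.0 [-0.64  0.5   1.86  0.    0.78 -0.32] [-1.2  1.1 -2.1]
```

View pics/w3.png

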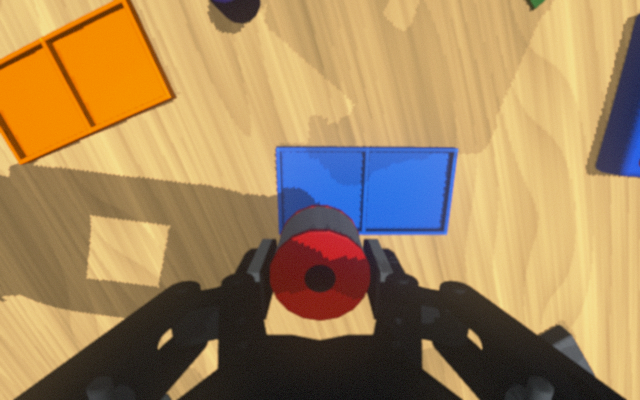

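The reel is held upright at (320,262), with the blue tray behind it. The tray corners are at (277,147), (457,149) and (447,235), and the divider top is at (366,148).

```bash
python3 - <<'E'
from h import *
d=np.load("w3.npz",allow_pickle=True); c={k:d[k] for k in d.files}
p=plane(c,[[276.5,146.5],[457.5,148.5],[447,235]],12);print(p.round(1))
e=p[1]-p[0];print(np.linalg.norm(e),np.degrees(np.arctan2(e[1],e[0])),np.linalg.norm(p[2]-p[1]))
print("centre",(p[0]+p[2])/2)
u=e/np.linalg.norm(e)
for s in(-40,40):print((p[0]+p[2])/2+s*u)
E
```

```text
[[ 458.6 -265.1]
 [ 611.8 -317.4]
 [ 586.  -396.8]]
161.82416138459644 -18.864747576609695 83.45580438675606
centre [ 522.29908239 -330.94616201]
[ 484.44770333 -318.01275168]
[ 560.15046146 -343.87957233]
```

```bash
python3 -m jog '[{"xyz":[0.08,0.13,5],"twist":0,"claw":0},{"xyz":[0,0,4],"twist":0,"claw":0},{"xyz":[0,0,1.7],"twist":0,"claw":0},{"xyz":[0,0,0.6],"twist":0,"claw":0},{"xyz":[0,0,0.2],"twist":0,"claw":0},{"xyz":[0,0,0],"twist":0,"claw":0},{"xyz":[0,0,0],"twist":0,"claw":0}]' 40
```

```text
t: 6.52
position: [484.2, -317.3, 18.2]
orientation: [3.14, 0.0, 1.252]
wrist_force: [-0.2, -0.0, -2.0]
opening: 44.7
```

```bash
python3 -m jog '[{"xyz":[0,0,0.05],"twist":0,"claw":0},{"xyz":[0,0,0.05],"twist":0,"claw":0},{"xyz":[0,0,0],"twist":0,"claw":0}]' 40
```

```text
t: 6.9
position: [484.1, -317.3, 17.6]
orientation: [3.14, 0.0, 1.252]
wrist_force: [-4.0, 2.7, 20.8]
opening: 45.3
```

Contact is made at z 17.6. I'll release, lift straight up and look.

```bash
python3 -m jog '[{"xyz":[0,0,-0.05],"twist":0,"claw":0.6},{"xyz":[0,0,0],"twist":0,"claw":0.75},{"xyz":[0,0,0],"twist":0,"claw":0.8},{"xyz":[0,0,-3],"twist":0,"claw":0.9},{"xyz":[0,0,-6],"twist":0,"claw":1},{"xyz":[0,0,-5],"twist":0,"claw":1},{"xyz":[0,0,0],"twist":0,"claw":1}]' 40
python3 look.py w4; python3 meas.py w4
```

```text
t: 7.78
position: [485.6, -318.3, 160.7]
orientation: [3.135, 0.002, 1.252]
wrist_force: [-0.1, 0.2, -0.1]
opening: 85.2
[ 485.6 -318.3  160.7] [1.7965e+02 1.2000e-01 7.1730e+01] 85.2 [-0.63  0.46  1.83 -0.    0.84 -0.31] [-0.1  0.2 -0.1]
red (316.5, 193.0) circle [ 482.8 -317.1] d 45.6 rect [ 482.6 -317.5] [44.1 43.7]
[[ 159. -206.]
 [ 392.  -59.]
 [ 300. -431.]]
```

View pics/w4.png

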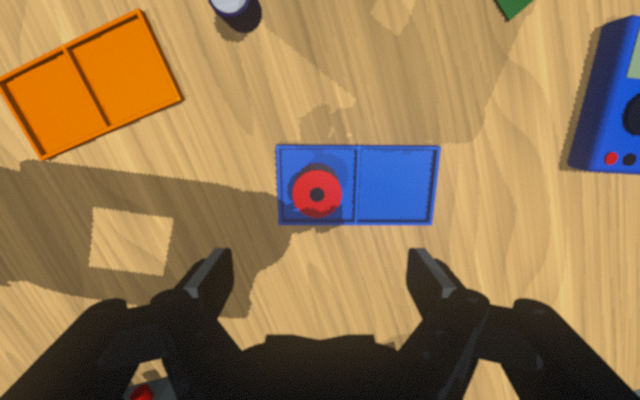

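The red reel is in the near blue compartment at (317,193), flat and about 1 mm off centre. Next is the fan.

```bash
python3 -m jog '[{"xyz":[5.12,1.41,0],"twist":0,"claw":1},{"xyz":[5.12,1.41,0],"twist":0,"claw":1},{"xyz":[5.12,1.41,0],"twist":0,"claw":1},{"xyz":[5.12,1.41,0],"twist":0,"claw":1},{"xyz":[0,0,0],"twist":-8.6,"claw":1},{"xyz":[0,0,0],"twist":-8.6,"claw":1},{"xyz":[0,0,0],"twist":-8.6,"claw":1},{"xyz":[0,0,0],"twist":0,"claw":1},{"xyz":[0,0,0],"twist":0,"claw":1}]' 40
python3 look.py w5; python3 - <<'E'
import cv2
f=cv2.imread("pics/w5.png");cv2.imwrite("pics/w5c.png",cv2.resize(f[130:260,240:400],None,fx=4,fy=4,interpolation=2))
E
```

```text
t: 8.95
position: [601.0, -140.1, 155.9]
orientation: [-3.14, -0.001, 1.699]
wrist_force: [0.7, 0.5, -0.2]
opening: 85.5
[ 601.  -140.1  155.9] [-1.7993e+02 -3.0000e-02  9.7320e+01] 85.5 [-0.28  0.52  1.75  0.    0.88 -0.41] [ 0.7  0.5 -0.2]
```

View pics/w5c.png

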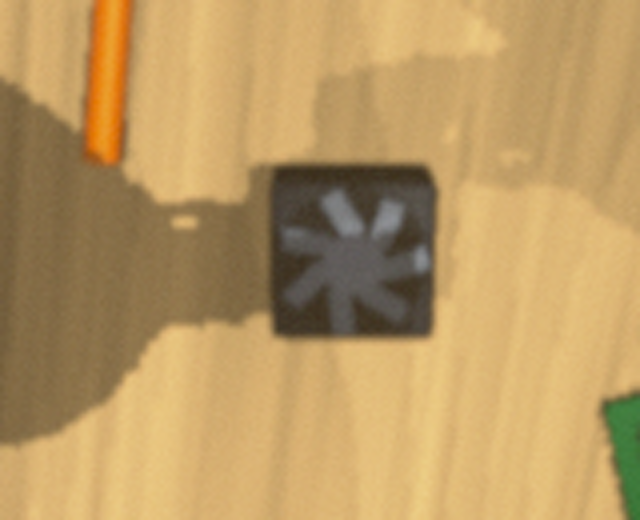

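View pics/w5.png

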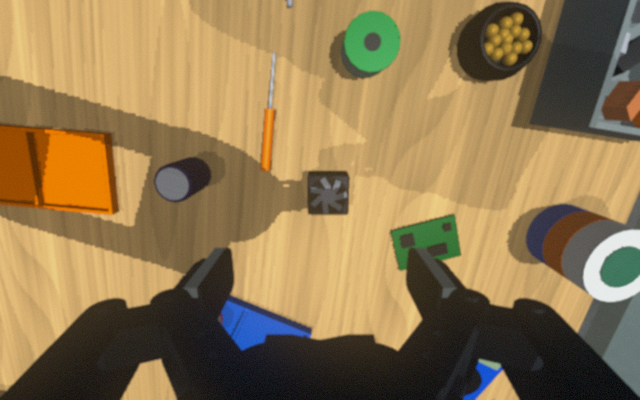

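The fan is square with the tool. Its hub is at (327,195) and its top face spans columns 308 to 348 and rows 176 to 214.

```bash
python3 - <<'E'
from h import *
d=np.load("w5.npz",allow_pickle=True); c={k:d[k] for k in d.files}
print(plane(c,[[327.7,195.3]],28), plane(c,[[308.2,214],[348.2,214]],28))
E
```

```text
[[ 607.77796973 -142.20488038]] [[ 591.55052179 -163.27842714]
 [ 630.09424053 -158.28356831]]
```

```bash
python3 -m jog '[{"xyz":[-0.23,0.58,5],"twist":0,"claw":0.85},{"xyz":[0,0,5],"twist":0,"claw":0.85},{"xyz":[0,0,3.5],"twist":0,"claw":0.85},{"xyz":[0,0,1.2],"twist":0,"claw":0.85},{"xyz":[0,0,0.5],"twist":0,"claw":0.85},{"xyz":[0,0,0],"twist":0,"claw":0},{"xyz":[0,0,0],"twist":0,"claw":0},{"xyz":[0,0,0],"twist":0,"claw":0},{"xyz":[0,0,0],"twist":0,"claw":0},{"xyz":[0,0,0],"twist":0,"claw":0},{"xyz":[0,0,0],"twist":0,"claw":0}]' 40
python3 look.py w6
```

```text
t: 10.38
position: [608.4, -142.0, 6.2]
orientation: [3.14, 0.001, 1.702]
wrist_force: [-1.4, 0.5, 6.5]
opening: 39.1
[ 608.4 -142.     6.2] [1.7989e+02 5.0000e-02 9.7520e+01] 39.1 [-0.28  0.73  1.81 -0.    0.6  -0.41] [-1.4  0.5  6.5]
```

View pics/w6.png

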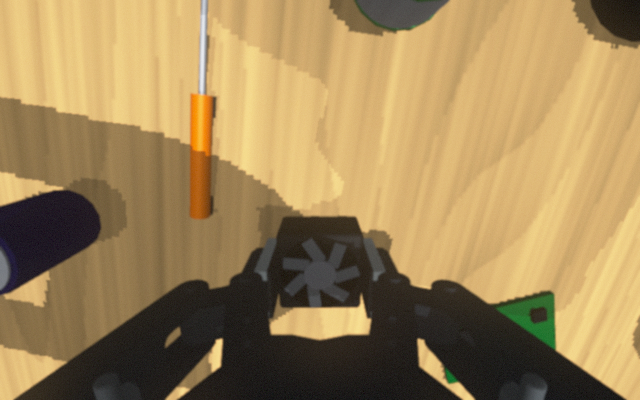

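```bash
python3 -m jog '[{"xyz":[0,0,-3],"twist":0,"claw":0},{"xyz":[0,0,-5],"twist":0,"claw":0},{"xyz":[0,0,-4],"twist":0,"claw":0},{"xyz":[2.65,0.14,0],"twist":0,"claw":0},{"xyz":[5.25,0.14,0],"twist":0,"claw":0},{"xyz":[5.25,0.14,0],"twist":0,"claw":0},{"xyz":[5.25,0.14,0],"twist":0,"claw":0},{"xyz":[5.25,0.14,0],"twist":0,"claw":0},{"xyz":[5.25,0.14,0],"twist":0,"claw":0},{"xyz":[5.25,0.14,0],"twist":0,"claw":0},{"xyz":[5.25,0.14,0],"twist":0,"claw":0},{"xyz":[5.25,0.14,0],"twist":0,"claw":0},{"xyz":[2.6,0,0],"twist":-5.3,"claw":0},{"xyz":[0,0,0],"twist":0,"claw":0},{"xyz":[0,0,0],"twist":0,"claw":0}]' 40
python3 look.py w7
```

```text
t: 12.3
position: [558.1, 327.9, 125.3]
orientation: [3.141, 0.0, 1.794]
wrist_force: [-0.3, 0.2, -0.6]
opening: 39.4
[558.1 327.9 125.3] [179.98   0.   102.77] 39.4 [ 0.48  0.59  1.7  -0.    0.85  0.26] [-0.3  0.2 -0.6]
```

View pics/w7.png

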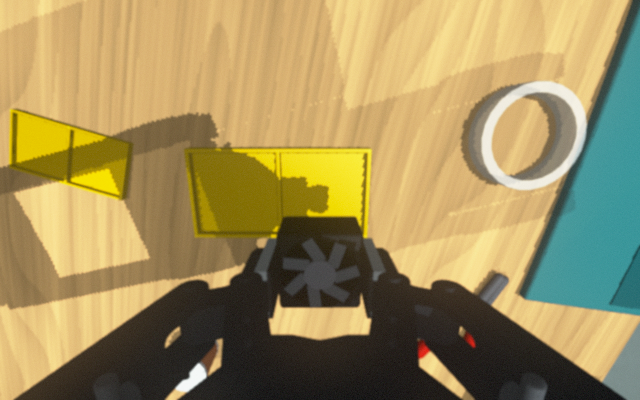

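The fan is held level at (320,265). The yellow tray corners are at (186,149), (373,150), (368,237) and (196,238).

```bash
python3 - <<'E'
from h import *
d=np.load("w7.npz",allow_pickle=True); c={k:d[k] for k in d.files}
H=hsv(c);h,s,v=[H[...,i].astype(int) for i in range(3)]
m=(h>20)&(h<36)&(s>190);m[:,:180]=0;m[:,380:]=0;m[:140]=0;m[245:]=0
k=blobs(m,300)[0].reshape(-1,2);print(k.min(0),k.max(0))
p=plane(c,[[186,148.5],[373.5,149.5],[196,238.5]],12);print(p.round(1))
e=p[1]-p[0];print(np.linalg.norm(e),np.degrees(np.arctan2(e[1],e[0])),np.linalg.norm(p[2]-p[0]))
ce=(p[1]+p[2])/2;u=e/np.linalg.norm(e);print("centre",ce,ce+40*u,ce-40*u)
E
```

```text
[185 148] [370 237]
[[434.3 344.1]
 [593.2 379.1]
 [452.  261.4]]
162.70410480881264 12.430887717061992 84.50747254495016
centre [522.62203072 320.25939324] [561.68428569 328.86986574] [483.55977575 311.64892074]
```

```bash
python3 -m jog '[{"xyz":[0.02,0.3,5],"twist":0,"claw":0},{"xyz":[0,0,4],"twist":0,"claw":0},{"xyz":[0,0,1.7],"twist":0,"claw":0},{"xyz":[0,0,0.5],"twist":0,"claw":0},{"xyz":[0,0,0.1],"twist":0,"claw":0},{"xyz":[0,0,0],"twist":0,"claw":0},{"xyz":[0,0,0],"twist":0,"claw":0}]' 40
```

```text
t: 13.22
position: [561.5, 329.6, 12.8]
orientation: [3.14, -0.0, 1.795]
wrist_force: [-0.5, -1.5, -0.5]
opening: 39.6
```

```bash
python3 -m jog '[{"xyz":[0,0,0.1],"twist":0,"claw":0},{"xyz":[0,0,0.06],"twist":0,"claw":0},{"xyz":[0,0,0],"twist":0,"claw":0}]' 40
```

```text
t: 13.6
position: [561.0, 329.3, 10.3]
orientation: [3.141, -0.0, 1.795]
wrist_force: [-0.3, -0.2, 1.7]
opening: 39.2
```

```bash
python3 -m jog '[{"xyz":[0,0,0.04],"twist":0,"claw":0},{"xyz":[0,0,0],"twist":0,"claw":0}]' 40
```

```text
t: 13.85
position: [561.0, 329.3, 10.3]
orientation: [3.141, -0.0, 1.795]
wrist_force: [-2.1, -1.1, 9.8]
opening: 39.1
```

```bash
python3 -m jog '[{"xyz":[0,0,-0.04],"twist":0,"claw":0.5},{"xyz":[0,0,0],"twist":0,"claw":0.53},{"xyz":[0,0,0],"twist":0,"claw":0.53},{"xyz":[0,0,-1],"twist":0,"claw":0.53},{"xyz":[0,0,-4],"twist":0,"claw":0.6},{"xyz":[0,0,-5],"twist":0,"claw":1},{"xyz":[0,0,-4],"twist":0,"claw":1},{"xyz":[0,0,0],"twist":0,"claw":1}]' 40
python3 look.py w8
```

```text
t: 14.85
position: [562.9, 330.2, 154.4]
orientation: [3.136, -0.002, 1.795]
wrist_force: [0.1, 0.7, -1.1]
opening: 85.4
[562.9 330.2 154.4] [ 1.7965e+02 -9.0000e-02  1.0283e+02] 85.4 [0.48 0.56 1.67 0.   0.91 0.26] [ 0.1  0.7 -1.1]
```

View pics/w8.png

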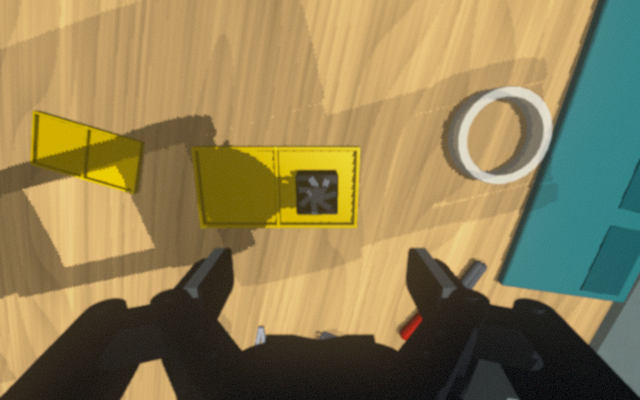

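The fan sits flat in the far yellow compartment at (317,190). Next is the heat sink.

```bash
python3 -m jog '[{"xyz":[-5.15,0.24,0],"twist":0,"claw":1},{"xyz":[-5.15,0.24,0],"twist":0,"claw":1},{"xyz":[-5.15,0.24,0],"twist":0,"claw":1},{"xyz":[-5.15,0.24,0],"twist":0,"claw":1},{"xyz":[0,0,0],"twist":8.4,"claw":1},{"xyz":[0,0,0],"twist":8.4,"claw":1},{"xyz":[0,0,0],"twist":8.4,"claw":1},{"xyz":[0,0,0],"twist":0,"claw":1},{"xyz":[0,0,0],"twist":0,"claw":1}]' 40
python3 look.py w9; python3 - <<'E'
import cv2
f=cv2.imread("pics/w9.png");cv2.imwrite("pics/w9c.png",cv2.resize(f[130:260,240:400],None,fx=4,fy=4,interpolation=2))
E
```

```text
t: 16.02
position: [615.7, 130.5, 149.6]
orientation: [-3.141, 0.0, 1.358]
wrist_force: [-0.6, 0.6, 0.5]
opening: 85.4
[615.7 130.5 149.6] [-1.7995e+02  2.0000e-02  7.7830e+01] 85.4 [0.16 0.54 1.72 0.   0.88 0.37] [-0.6  0.6  0.5]
```

View pics/w9c.png

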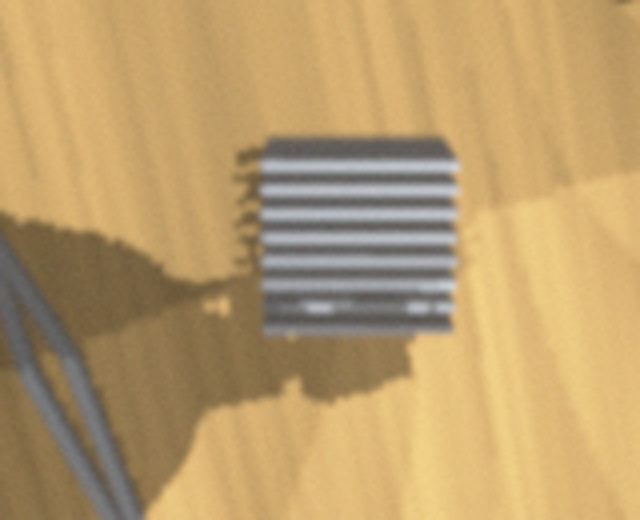

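View pics/w9.png

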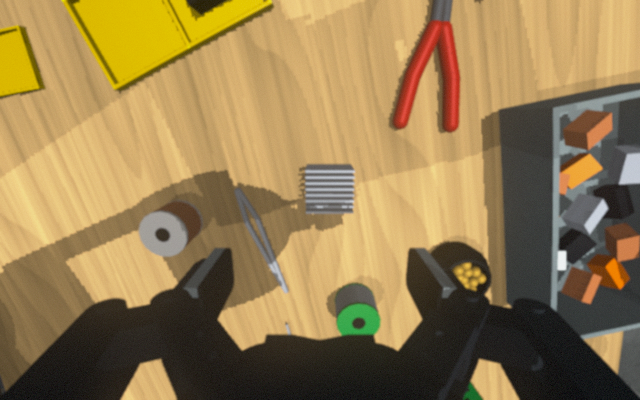

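The fins run along the jaw direction. The top face is centred at about (329,192), columns 305 to 354. I'll grip the fin ends (44 mm).

```bash
python3 - <<'E'
from h import *
d=np.load("w9.npz",allow_pickle=True); c={k:d[k] for k in d.files}
p=plane(c,[[329.6,191.6],[305.5,192],[354.2,192],[329,169.5],[329,213.7]],36)
print(p.round(1),np.linalg.norm(p[1]-p[2]),np.linalg.norm(p[3]-p[4]))
R_=p-np.array([615.7,130.5]);a=np.radians(77.83)
print((R_@np.array([[np.cos(a),np.sin(a)],[np.sin(a),-np.cos(a)]])).round(1))
E
```

```text
[[624.2 132.6]
 [602.9 136.8]
 [645.8 127.6]
 [627.8 152.4]
 [619.5 112.1]] 43.85978687204409 41.082339611591784
[[  3.8   7.9]
 [  3.4 -13.8]
 [  3.5  30.1]
 [ 23.9   7.2]
 [-17.1   7.6]]
```

```bash
python3 -m jog '[{"xyz":[0.35,0.78,5],"twist":0,"claw":0.85},{"xyz":[0,0,5],"twist":0,"claw":0.85},{"xyz":[0,0,2.5],"twist":0,"claw":0.85},{"xyz":[0,0,1.2],"twist":0,"claw":0.85},{"xyz":[0,0,0.5],"twist":0,"claw":0.85},{"xyz":[0,0,0],"twist":0,"claw":0},{"xyz":[0,0,0],"twist":0,"claw":0},{"xyz":[0,0,0],"twist":0,"claw":0},{"xyz":[0,0,0],"twist":0,"claw":0},{"xyz":[0,0,0],"twist":0,"claw":0},{"xyz":[0,0,0],"twist":0,"claw":0}]' 40
python3 look.py w10
```

```text
t: 17.45
position: [625.3, 132.4, 9.4]
orientation: [3.14, -0.001, 1.355]
wrist_force: [-1.5, -0.7, 7.6]
opening: 43.4
[625.3 132.4   9.4] [ 1.799e+02 -4.000e-02  7.764e+01] 43.4 [0.16 0.74 1.77 0.   0.63 0.38] [-1.5 -0.7  7.6]
```

View pics/w10.png

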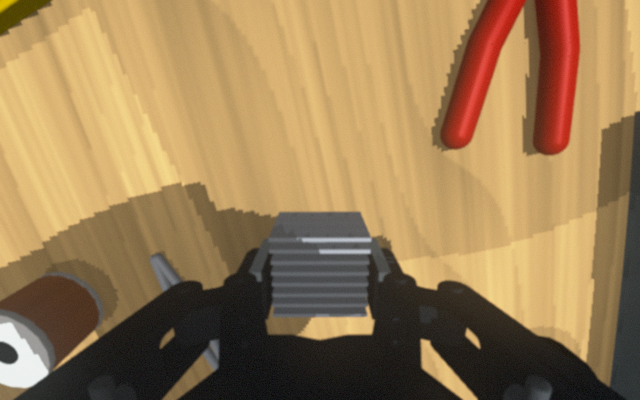

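```bash
python3 -m jog '[{"xyz":[0,0,-3],"twist":0,"claw":0},{"xyz":[0,0,-5],"twist":0,"claw":0},{"xyz":[0,0,-4],"twist":0,"claw":0},{"xyz":[-2.66,0.21,0],"twist":0,"claw":0},{"xyz":[-5.32,0.42,0],"twist":0,"claw":0},{"xyz":[-5.32,0.42,0],"twist":0,"claw":0},{"xyz":[-5.32,0.42,0],"twist":0,"claw":0},{"xyz":[-5.32,0.42,0],"twist":0,"claw":0},{"xyz":[-5.32,0.42,0],"twist":0,"claw":0},{"xyz":[-5.32,0.42,0],"twist":0,"claw":0},{"xyz":[-5.32,0.42,0],"twist":0,"claw":0},{"xyz":[-5.32,0.42,0],"twist":0,"claw":0},{"xyz":[-2.66,0.21,0],"twist":6.1,"claw":0},{"xyz":[0,0,0],"twist":0,"claw":0},{"xyz":[0,0,0],"twist":0,"claw":0}]' 40
python3 look.py w11
```

```text
t: 19.38
position: [558.8, -343.0, 128.4]
orientation: [-3.142, -0.0, 1.25]
wrist_force: [1.5, -0.1, -0.3]
opening: 43.2
[ 558.8 -343.   128.4] [-1.80e+02 -1.00e-02  7.16e+01] 43.2 [-0.6   0.6   1.67  0.    0.87 -0.28] [ 1.5 -0.1 -0.3]
```

View pics/w11.png

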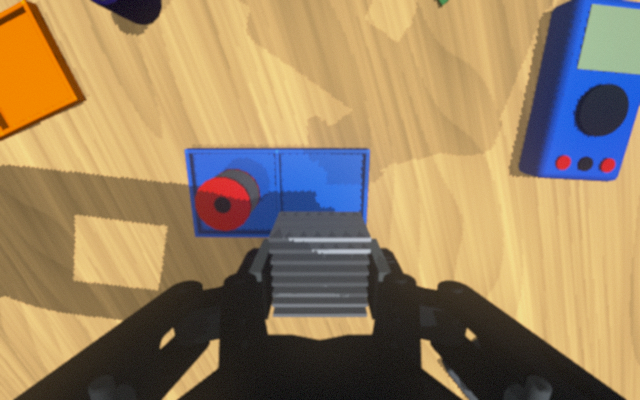

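```bash
python3 -m jog '[{"xyz":[0,0.15,5],"twist":0,"claw":0},{"xyz":[0,0,4],"twist":0,"claw":0},{"xyz":[0,0,1.7],"twist":0,"claw":0},{"xyz":[0,0,0.6],"twist":0,"claw":0},{"xyz":[0,0,0.1],"twist":0,"claw":0},{"xyz":[0,0,0],"twist":0,"claw":0},{"xyz":[0,0,0],"twist":0,"claw":0}]' 40
```

```text
t: 20.3
position: [560.7, -344.4, 15.2]
orientation: [3.14, 0.0, 1.248]
wrist_force: [-1.1, 0.1, -0.4]
opening: 43.3
```

```bash
python3 -m jog '[{"xyz":[0,0,0.1],"twist":0,"claw":0},{"xyz":[0,0,0.06],"twist":0,"claw":0},{"xyz":[0,0,0],"twist":0,"claw":0}]' 40
```

```text
t: 20.68
position: [560.4, -344.2, 13.4]
orientation: [3.141, 0.0, 1.248]
wrist_force: [-2.9, 2.2, 11.2]
opening: 43.2
```

Contact at z 13.4. I'll release and lift.

```bash
python3 -m jog '[{"xyz":[0,0,-0.04],"twist":0,"claw":0.55},{"xyz":[0,0,0],"twist":0,"claw":0.6},{"xyz":[0,0,0],"twist":0,"claw":0.6},{"xyz":[0,0,-1],"twist":0,"claw":0.6},{"xyz":[0,0,-4],"twist":0,"claw":0.6},{"xyz":[0,0,-5],"twist":0,"claw":1},{"xyz":[0,0,-4],"twist":0,"claw":1},{"xyz":[0,0,0],"twist":0,"claw":1}]' 40
python3 look.py w12;python3 meas.py w12
```

```text
t: 21.68
position: [562.0, -345.2, 157.2]
orientation: [3.136, 0.002, 1.249]
wrist_force: [-0.2, -0.4, -0.6]
opening: 85.8
[ 562.  -345.2  157.2] [1.7965e+02 1.0000e-01 7.1530e+01] 85.8 [-0.6   0.57  1.65 -0.    0.92 -0.27] [-0.2 -0.4 -0.6]
red (227.75, 192.75001525878906) circle [ 482.  -317.1] d 46.2 rect [ 482.4 -317.5] [45.5 43.7]
[[  45. -202.]
 [ 289.  -64.]
 [ 188. -419.]]
```

View pics/w12.png

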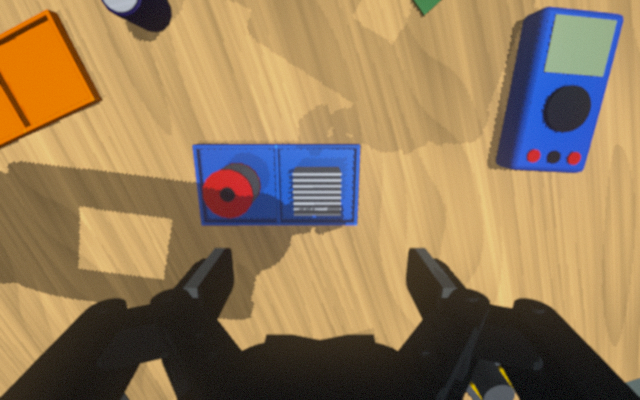

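The blue kit is in place: reel at (228,193), heat sink at (317,192). Next is the green reel.

```bash
python3 -m jog '[{"xyz":[5.65,-0.8,0],"twist":0,"claw":1},{"xyz":[5.65,-0.8,0],"twist":0,"claw":1},{"xyz":[5.65,-0.8,0],"twist":0,"claw":1},{"xyz":[5.65,-0.8,0],"twist":0,"claw":1},{"xyz":[5.65,-0.8,0],"twist":0,"claw":1},{"xyz":[5.65,-0.8,0],"twist":0,"claw":1},{"xyz":[0,0,0],"twist":-10.4,"claw":1},{"xyz":[0,0,0],"twist":-10.4,"claw":1},{"xyz":[0,0,0],"twist":-10.4,"claw":1},{"xyz":[0,0,0],"twist":0,"claw":1},{"xyz":[0,0,0],"twist":0,"claw":1}]' 40
python3 look.py w13;python3 meas.py w13
```

```text
t: 23.1
position: [621.7, -7.3, 152.4]
orientation: [-3.141, -0.0, 1.788]
wrist_force: [-1.2, 0.1, 0.0]
opening: 85.4
[621.7  -7.3 152.4] [-1.7994e+02 -2.0000e-02  1.0247e+02] 85.4 [-0.06  0.53  1.74  0.    0.88 -0.28] [-1.2  0.1  0. ]
green (323.6436462402344, 205.9209442138672) circle [625.   -8.6] d 43.0 rect [625.9 -15.4] [42.5 27.7]
white (258.5, 73.0) circle [550.8  80.2] d 111.5 rect [550.1  80.1] [ 13.6 111.4]
white (158.5, 11.5) circle [464.8 119.3] d 43.3 rect [466.3 111.4] [43.3 16.2]
[[152. 158.]
 [277. 309.]
 [354.  32.]]
```

View pics/w13.png

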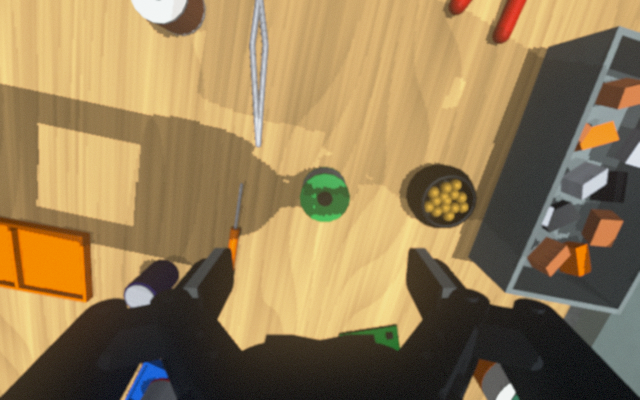

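```bash
python3 - <<'E'
from h import *
d=np.load("w13.npz",allow_pickle=True); c={k:d[k] for k in d.files}
H=hsv(c);h,s,v=[H[...,i].astype(int) for i in range(3)]
m=(h>45)&(h<80)&(s>120)&(v>55);m[:170]=0;m[230:]=0
k=blobs(m,300)[0];w=plane(c,k.reshape(-1,2),40).astype(np.float32);r=cv2.minEnclosingCircle(w);print(r)
p=np.vstack([plane(c,[[325,198.5]],40),[r[0]],plane(c,[[404,195]],20)])
R_=p-np.array([621.7,-7.3]);a=np.radians(102.47)
print(p.round(1),(R_@np.array([[np.cos(a),np.sin(a)],[np.sin(a),-np.cos(a)]])).round(1))
E
```

```text
((624.97509765625, -7.848898887634277), 22.14156723022461)
[[625.6  -8.1]
 [625.   -7.8]
 [701.3   6.6]] [[-1.6  3.6]
 [-1.2  3.1]
 [-3.7 80.7]]
```

```bash
python3 -m jog '[{"xyz":[-0.12,0.33,5],"twist":0,"claw":0.85},{"xyz":[0,0,5],"twist":0,"claw":0.85},{"xyz":[0,0,2.5],"twist":0,"claw":0.85},{"xyz":[0,0,1],"twist":0,"claw":0.85},{"xyz":[0,0,0.5],"twist":0,"claw":0.85},{"xyz":[0,0,0],"twist":0,"claw":0},{"xyz":[0,0,0],"twist":0,"claw":0},{"xyz":[0,0,0],"twist":0,"claw":0},{"xyz":[0,0,0],"twist":0,"claw":0},{"xyz":[0,0,0],"twist":0,"claw":0},{"xyz":[0,0,0],"twist":0,"claw":0}]' 40
python3 look.py w14
```

```text
t: 24.52
position: [626.3, -7.8, 14.3]
orientation: [3.14, 0.0, 1.793]
wrist_force: [-1.1, -0.7, 7.1]
opening: 44.9
[626.3  -7.8  14.3] [1.7990e+02 3.0000e-02 1.0272e+02] 44.9 [-0.06  0.72  1.8   0.    0.62 -0.28] [-1.1 -0.7  7.1]
```

View pics/w14.png

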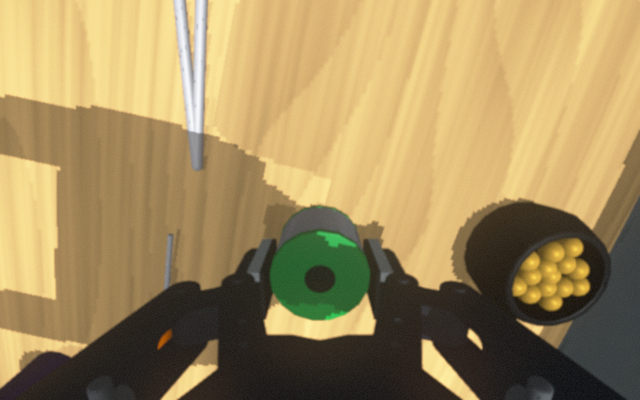

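```bash
python3 -m jog '[{"xyz":[0,0,-3],"twist":0,"claw":0},{"xyz":[0,0,-5],"twist":0,"claw":0},{"xyz":[0,0,-4],"twist":0,"claw":0},{"xyz":[2.45,-0.5,0],"twist":0,"claw":0},{"xyz":[4.9,-0.98,0],"twist":0,"claw":0},{"xyz":[4.9,-0.98,0],"twist":0,"claw":0},{"xyz":[4.9,-0.98,0],"twist":0,"claw":0},{"xyz":[4.9,-0.98,0],"twist":0,"claw":0},{"xyz":[4.9,-0.98,0],"twist":0,"claw":0},{"xyz":[4.9,-0.98,0],"twist":0,"claw":0},{"xyz":[2.45,-0.5,0],"twist":0,"claw":0},{"xyz":[0,0,0],"twist":0,"claw":0},{"xyz":[0,0,0],"twist":0,"claw":0}]' 40
python3 look.py w15
```

```text
t: 26.2
position: [482.4, 311.5, 132.7]
orientation: [-3.141, 0.0, 1.793]
wrist_force: [0.3, 0.3, -2.1]
opening: 44.8
[482.4 311.5 132.7] [-1.7996e+02  2.0000e-02  1.0276e+02] 44.8 [ 0.52  0.49  1.87 -0.    0.78  0.3 ] [ 0.3  0.3 -2.1]
```

View pics/w15.png

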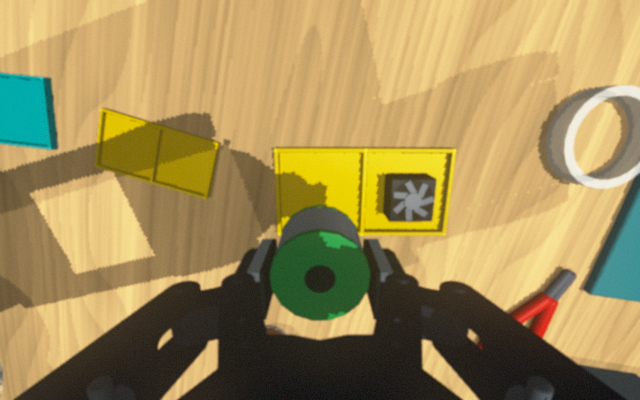

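```bash
python3 -m jog '[{"xyz":[0,0.1,5],"twist":0,"claw":0},{"xyz":[0,0,4],"twist":0,"claw":0},{"xyz":[0,0,1.7],"twist":0,"claw":0},{"xyz":[0,0,0.5],"twist":0,"claw":0},{"xyz":[0,0,0.15],"twist":0,"claw":0},{"xyz":[0,0,0],"twist":0,"claw":0},{"xyz":[0,0,0],"twist":0,"claw":0}]' 40
```

```text
t: 27.12
position: [484.4, 312.2, 20.4]
orientation: [3.14, -0.0, 1.793]
wrist_force: [0.0, 0.2, -1.6]
opening: 44.9
```

```bash
python3 -m jog '[{"xyz":[0,0,0.1],"twist":0,"claw":0},{"xyz":[0,0,0.07],"twist":0,"claw":0},{"xyz":[0,0,0],"twist":0,"claw":0}]' 40
```

```text
t: 27.5
position: [484.0, 312.1, 18.2]
orientation: [3.141, -0.0, 1.793]
wrist_force: [-2.2, -1.7, 8.0]
opening: 44.6
```

```bash
python3 -m jog '[{"xyz":[0,0,-0.04],"twist":0,"claw":0.57},{"xyz":[0,0,0],"twist":0,"claw":0.62},{"xyz":[0,0,0],"twist":0,"claw":0.62},{"xyz":[0,0,-1],"twist":0,"claw":0.62},{"xyz":[0,0,-4],"twist":0,"claw":0.7},{"xyz":[0,0,-5],"twist":0,"claw":1},{"xyz":[0,0,-5],"twist":0,"claw":1},{"xyz":[0,0,0],"twist":0,"claw":1},{"xyz":[0,0,0],"twist":0,"claw":1}]' 40
python3 look.py w16;python3 meas.py w16
python3 - <<'E'
from h import *
for n in["top","scene"]:
    c=cam(n);cv2.imwrite(f"pics/{n}_end.png",c["frame"][:,:,::-1])
E
```

```text
t: 28.62
position: [483.7, 311.8, 168.5]
orientation: [3.141, -0.0, 1.793]
wrist_force: [0.3, 0.0, -1.2]
opening: 85.5
[483.7 311.8 168.5] [ 1.7998e+02 -1.0000e-02  1.0273e+02] 85.5 [0.52 0.45 1.83 0.   0.86 0.3 ] [ 0.3  0.  -1.2]
white (577.0000610351562, 133.99996948242188) circle [703.9 417.6] d 84.1 rect [703.9 417.7] [83.5 82.4]
[[254. 426.]
 [332. 496.]
 [398. 362.]]
```

View pics/w16.png

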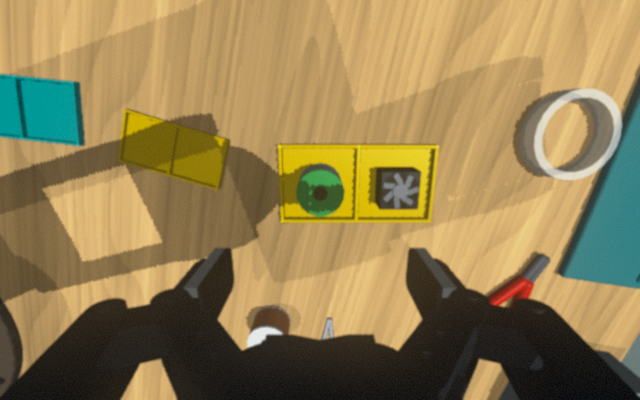

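View pics/scene_end.png

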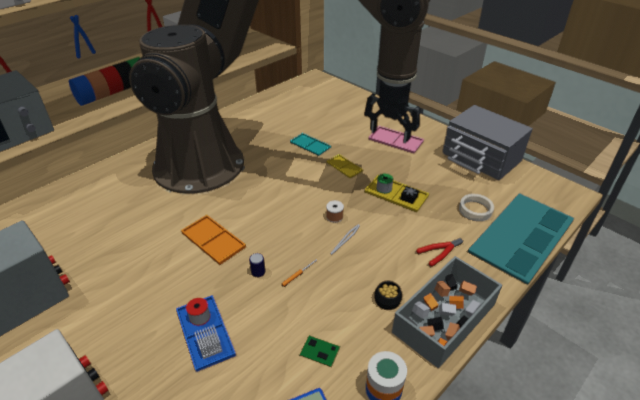

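View pics/top_end.png

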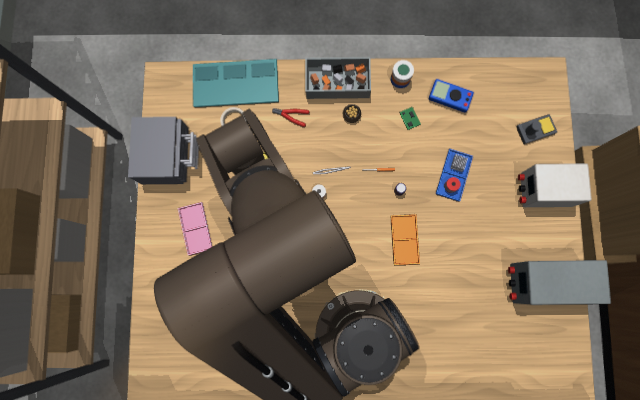

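The final views show both kits in their trays:
- **Yellow tray (wrist view):** green reel at (320,190) and fan at (400,188).
- **Blue tray (scene view):** red reel at (198,312) and heat sink at (208,342).
- **Left alone (scene view):** the white reel at (335,211) and capacitor at (257,264) are at the same pixels as at the start.

The gripper is clear of everything.

```bash
python3 - <<'E'
from h import *
d=np.load("w16.npz",allow_pickle=True); c={k:d[k] for k in d.files}
ce=np.array([522.6,320.3]);a=np.radians(12.6);Rm=np.array([[np.cos(a),-np.sin(a)],[np.sin(a),np.cos(a)]])
for n,uv,z in [("green",[320,192.5],44),("fan",[402,189],32)]: print(n,((plane(c,[uv],z)-ce)@Rm).round(1))
d=np.load("w12.npz",allow_pickle=True); c={k:d[k] for k in d.files}
ce=np.array([522.3,-331]);a=np.radians(-18.5);Rm=np.array([[np.cos(a),-np.sin(a)],[np.sin(a),np.cos(a)]])
for n,uv,z in [("red",[228,193.5],44),("hs",[316.5,192],40)]: print(n,((plane(c,[uv],z)-ce)@Rm).round(1))
print(robot.finish_job())
E
```

```text
green [[-40.6   1. ]]
fan [[39.9  1.6]]
red [[-40.7   1.1]]
hs [[39.1  1.4]]
the job is handed in; nothing more can be done
None
```

Both kits are made up and the job is handed in, after about 29 s of the 102 s allowed; no verdict was reported. The red reel and heat sink are in the blue tray, and the green reel and fan are in the larger yellow tray.

- **Placing:** I lowered each part until the wrist force showed contact with the tray floor, then released it and lifted straight up.
- **Position:** The last wrist views put all four within about 2 mm of their compartment centres. They look upright, but I judged that by eye and did not measure tilt.
- **White reel and capacitor:** Both appear at the same scene-camera pixels as at the start.
- **Disagreement:** The top and scene cameras differed from the wrist camera by a few mm: the top view put the heat sink and fan about 5 mm nearer in x. I used the closer wrist measurements for those grasps, and each part gripped at about its expected width.

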